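# Offer a cross-brace up through a stretcher frame

## Task

Of the three pine braces lying on the battens, take the one that is just as long as the raised canvas stretcher frame's longer outside edge, tilt it and pass it end first from above down through the frame's opening, then hold it level in the air about 1 to 2 cm under the frame, centred, along the frame's longer direction, so that it bridges the opening and its ends line up with the frame's outer edges. Held there it touches neither frame nor table, and the program finishes while the gripper still holds it there. Leave the other two braces and the jar, paint can and brush where they are.

Things in the scene. Friction and masses are not known exactly. Their poses are not given: they have to be found in the camera images.
- frame: fixed pine canvas stretcher frame lying flat, raised on four paint tins. Outside 280 mm (its x) by 240 mm (its y); rectangular opening 200 mm (x) by 160 mm (y); rails 40 mm wide and 18 mm thick, underside 130 mm and top 148 mm above the table. The tins (52 mm diameter, 130 mm high) stand under the corners at x = +-112, y = +-92 mm; between them it is open underneath. Origin on the table below the opening's centre, z up
- frame_opening (a point): centre of the frame's opening, at the height of the frame's underside (130 mm above the table)
- battens: two fixed dark wooden battens on the table, parallel to their y, 25 mm wide, 20 mm high, 230 mm long, at x = +-75 mm from the origin, which is on the table midway between them. The three braces lie across them, roughly along x, some 70 mm apart in any order
- brace_a: plain pine brace bar, the short one: 220 mm long, 22 mm wide, 18 mm high, about 55 g, screw hole at each end. Origin at the centre of its underside, x along its length, z up. Lies on the battens
- brace_b: plain pine brace bar, the one that matches the frame: 280 mm long, 22 mm wide, 18 mm high, about 70 g, screw hole at each end. Origin at the centre of its underside, x along its length, z up. Lies on the battens
- brace_c: plain pine brace bar, the long one: 340 mm long, 22 mm wide, 18 mm high, about 85 g, screw hole at each end. Origin at the centre of its underside, x along its length, z up. Lies on the battens
- brace_b_mid (a point): middle of the matching brace (on its long axis, 9 mm above its underside)
- brace_b_end1 (a point): centre of the matching brace's end face towards its +x (140 mm from the middle)
- brace_b_end2 (a point): centre of the matching brace's end face towards its -x (140 mm from the middle)
- jar: bystander: glass jar, 60 mm diameter, 80 mm high, loose; origin at the centre of its underside
- can: bystander: paint can, 72 mm diameter, 85 mm high, loose; origin at the centre of its underside
- brush: bystander: paint brush 200 mm long lying on the table, loose; origin under it, x along it

How it is judged:
On the way, in this order (a step that is already met when the one before it is completed fails the run):
1. the matching brace is lifted off the battens in the gripper (height (world z) of brace_b_mid above 0.07 m and height (world z) of each of brace_b_end1, brace_b_end2 above 0.04 m and contact force between brace_b and the fingers above 1 N), for 0.2 s.
2. the brace is tilted through the opening: one end below the frame, the other above it (x of brace_b_mid in the frame of frame between -0.1 and 0.1 m and y of brace_b_mid in the frame of frame between -0.08 and 0.08 m and contact force between brace_b and the fingers above 1 N and ((z of brace_b_end1 in the frame of frame below 0.122 m and z of brace_b_end2 in the frame of frame above 0.157 m) or (z of brace_b_end2 in the frame of frame below 0.122 m and z of brace_b_end1 in the frame of frame above 0.157 m))), for 0.1 s.
At the end, for the whole second after the job is handed in: the fingers hold the 280 mm brace still under the frame, not touching it: top 3 to 40 mm below the rails at both ends, level within 5.5 degrees, along the frame within 8 degrees, its middle within 20 mm lengthwise and 25 mm sideways of the opening's centre (contact force between brace_b and the fingers above 1 N and contact force between brace_b and frame below 0.3 N and z of brace_b_end1 in the frame of frame between 0.081 and 0.118 m and z of brace_b_end2 in the frame of frame between 0.081 and 0.118 m and x of brace_b_mid in the frame of frame between -0.02 and 0.02 m and y of brace_b_mid in the frame of frame between -0.025 and 0.025 m and angle between the x axis of brace_b and the x axis of frame, either way round below 0.14 rad and linear speed of brace_b below 0.03 m/s and angle between brace_b's own x axis and vertical between 1.47 and 1.67 rad); the arm keeps its last pose, push and grip.
It fails at once if the short brace is disturbed (moved over 30 mm) (distance of brace_a from where it was at the start of the episode above 0.03 m).
It fails at once if the long brace is disturbed (moved over 30 mm) (distance of brace_c from where it was at the start of the episode above 0.03 m).
It fails at once if the jar is disturbed (moved over 30 mm) (distance of jar from where it was at the start of the episode above 0.03 m).
It fails at once if the paint can is disturbed (moved over 30 mm) (distance of can from where it was at the start of the episode above 0.03 m).
It fails at once if the brush is disturbed (moved over 30 mm) (distance of brush from where it was at the start of the episode above 0.03 m).
It also fails if it takes over 51 s, if anything falls off the work surface, if the arm or the gripper's body presses on something with over 40 N, if the wrist force passes 120 N, or if a joint passes its speed limit or range.

## Robot

A 7-joint arm with a two-finger parallel gripper is mounted at the origin on the work surface. World frame = base frame: x ahead of the robot, y to its left, z up, the work surface at z = 0. Lengths are in m, angles in rad, forces in N, time in s.
With the tool pointing down it reaches from about 0.4 to 0.9 m from the base axis. Payload 5.5 kg.
Tool frame: the origin (TCP) lies at the very end of the fingers, on their centre line; the grasp point (between the pads) lies 19 mm behind it; x points along the fingers, y is the direction in which the jaws open and shut, and the axes are right-handed (so a half turn about x gives the same grasp; the last joint's range is limited). The gripper opens to 85 mm and grips with 20 to 120 N. Pads are 22 mm wide; open, the fingers measure 114 mm over their backs; the gripper's body (76 mm by 85 mm) begins 54 mm behind the grasp point. The pads swing forward as they close: fully open they stand 13 mm farther back than shut.
Start: joints at [-0.897, 0.501, -0.427, 1.55, 0.221, 1.138, -0.21], TCP at [0.26, 0.596, 0.231] pointing down, gripper open.
Joint ranges: [-2.88, 2.88], [-0.31, 2.03], [-1.54, 1.56], [0.2, 2.42], [-1.41, 4.55], [0.19, 2.02], [-2.57, 2.57]. Speed limits (rad/s): [2.57, 2.57, 3.14, 3.14, 3.14, 3.14, 3.14].

## Interface

Orientations are given as a unit quaternion [x, y, z, w].
In Python, from workcell import robot, get_image, camera_info, ticket gives the robot as it stands.
- The arm moves only by the tool play_rows, never from a script. Its argument "commands" is a list of rows, each a list of 6 numbers: the shift along the tool's x, y, z scaled (see below), then the turn, a rotation vector about the tool's x, y, z scaled (see below). In form: [[dx, dy, dz, rx, ry, rz], ...]. A call has 1 to 8 rows; each row is the pose to reach, as a shift and turn from the pose commanded when the call began, along the tool's axes at that moment; what a row does not reach only later rows make up. The controller multiplies each number of a shift by 400 mm and each number of a turn by 45 degrees. A row lasts 1/12 s, in which the tool goes at most 41.7 mm and 7.16 degrees, less where a joint would pass 70% of its speed; a pose out of reach is approached as far as the arm can. A call with a number of a shift or a turn outside -1 to 1 is refused whole. A call with a gripper value outside its range is refused whole. "claw" is the gripper's target within -1 to 1 (shut at 1, half-way at 0, fully open at -1), set as the call begins (left out, the last holds). The fingers move at their own pace and stop on an object; "newtons" is the grip in N (left out, the last holds). Time passes only in rows, so rows that repeat a pose let the fingers close. It gives the time, the measured TCP pose, the force and the opening at its end, in the units of the state.
- robot.sense(): the state, without advancing time (a new reading comes with each control period).
- get_image(name): name is "side" or "top"; returns (picture, depth): 400x640x3 uint8, red, green, blue; 400x640 float32, m along the optical axis (not along the pixel's ray), 0 where there is no reading.
- camera_info(name): a dict with "mtx" (3x3 intrinsics, pixels), "pose" (4x4, takes a point from camera to world coordinates). Camera axes: x right, y up, looking along -z (the intrinsics and any distortion apply to the point x, -y, -z); pixel columns grow to the right and rows downward; lengths in m; the calibration is good to about 2 mm. A picture is of the moment at which its call begins. camera_info takes no time and is no camera call.
- ticket.finish_job(): hands the job in, once; it reports no verdict.
The state is a dict: "time": time; "joint_pos": joint angles; "qd": joint speeds; "joint_torque": joint torques, N m; "position": TCP position; "ee_rot": TCP orientation; "wrist_force": force on the tool from outside, world axes, zero at the start; "torque": the same for the moment, N m; "grip_width": opening from 0.0 (shut) to 1.0 (fully open).
Only numpy, scipy, OpenCV 4.12 (cv2) and the standard library are available. Lean on these libraries where they do the work, as an engineer would, in place of code of your own. Each camera call takes 0.05 s, during which the arm holds its last target.

## Working session

There is one attempt and no reset: what is moved stays moved. The work goes in short steps, Python scripts to look and compute and a tool call to move; the robot and the scene stay as the last step left them, time stands still between calls to the robot, and variables do not carry over. Pictures are saved under pics/ and viewed, and the job is handed in when it is done.

Besides the shell and the picture viewer there is one more tool, called as a command line: name --pt "numbers of a row" for each row, then --argument value for the rest. play_rows: Moves the arm, as the interface text tells. Shifts and turns lie within -1 to 1; 1 stands for 400 mm of shift or 45 degrees of turn. Its arguments: {"type":"object","properties":{"commands":{"type":"array","items":{"type":"array","items":{"type":"number","minimum":-1,"maximum":1}}},"claw":{"type":"number"},"newtons":{"type":"number"}},"required":["commands"]}

```bash
mkdir -p pics; ls
cat > h.py <<'E'
import numpy as np,cv2
from workcell import robot,get_image,camera_info,ticket
def snap(n,tag):
    im,d=get_image(n); cv2.imwrite(f'pics/{tag}.png',im[:,:,::-1]); np.save(f'{tag}_d.npy',d); return im,d
def w2p(n,P):
    c=camera_info(n); T=np.linalg.inv(c['pose']); p=T[:3,:3]@np.array(P).T+T[:3,3:]; p=np.diag([1,-1,-1])@p
    q=np.array(c['mtx'])@p; return (q[:2]/q[2]).T
def cloud(n,d):
    c=camera_info(n);K=np.array(c['mtx']);v,u=np.mgrid[:d.shape[0],:d.shape[1]]
    x=(u-K[0,2])/K[0,0]*d;y=(v-K[1,2])/K[1,1]*d
    P=np.stack([x,-y,-d],-1); T=np.array(c['pose']); return P@T[:3,:3].T+T[:3,3]
E
python3 - <<'E'
from h import *
for n in ['side','top']:
    snap(n,n+'0'); print(camera_info(n))
print(robot.sense())
E
```

```text
pics
{'mtx': array([[403.52747898,   0.        , 321.73441476],
       [  0.        , 403.52747898, 198.21992903],
       [  0.        ,   0.        ,   1.        ]]), 'pose': array([[ 0.67857616,  0.54175547, -0.49601956, -0.00657848],
       [-0.73439785,  0.48758506, -0.4721447 , -0.55607865],
       [-0.01393525,  0.68466183,  0.72872765,  0.95394002],
       [ 0.        ,  0.        ,  0.        ,  1.        ]])}
{'mtx': array([[391.61255828,   0.        , 323.95385002],
       [  0.        , 391.61255828, 197.02719125],
       [  0.        ,   0.        ,   1.        ]]), 'pose': array([[ 0.04053344,  0.97862835, -0.20160258,  0.33889386],
       [-0.99916056,  0.03850079, -0.0139951 , -0.02778685],
       [-0.00593414,  0.20200061,  0.97936742,  1.33251522],
       [ 0.        ,  0.        ,  0.        ,  1.        ]])}
{'time': 0.1, 'joint_pos': array([-0.89678562,  0.50175303, -0.42681186,  1.55128926,  0.22078863,
        1.13835951, -0.21030234]), 'qd': array([ 0.00071645, -0.00269759, -0.00037471, -0.00445812, -0.00048942,
        0.00113005,  0.00263829]), 'joint_torque': array([-1.08623004e-02, -5.70824003e+01, -5.83859727e+00, -2.81750196e+01,
        1.04471578e-02,  5.66198956e-03,  1.27541250e-05]), 'position': array([0.25936871, 0.59533914, 0.23038753]), 'ee_rot': array([ 0.14360928,  0.69239429, -0.14481583,  0.69209457]), 'wrist_force': array([ 0.58674272, -0.15216066,  0.13084367]), 'torque': array([-0.01277574, -0.0336047 ,  0.03366098]), 'grip_width': 0.99859108785274}
```

View pics/side0.png

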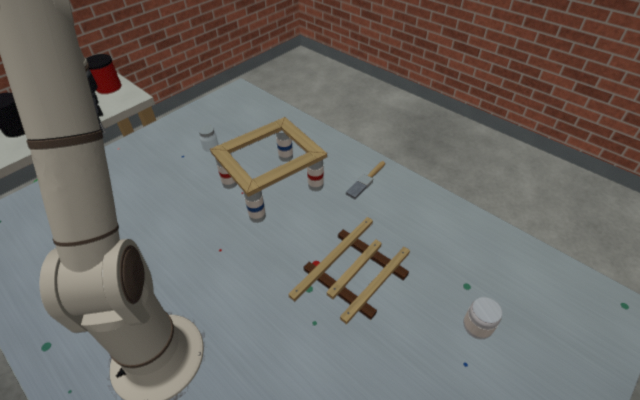

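View pics/top0.png

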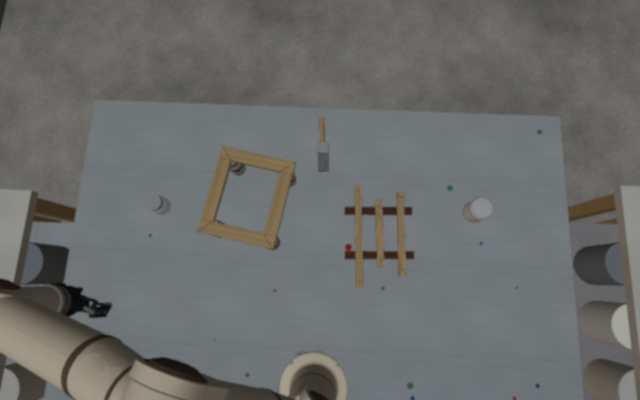

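The side view shows the braces: the long one on the left (292,297)-(370,220), the short one in the middle and the medium one on the right (347,318)-(408,250). The top view has the same order, with the medium one at (401,192)-(402,275). The frame is at about (247,197) in the top view. Next I measure.

Run:
```python
from h import *
for n in ['top','side']:
    im=cv2.imread(f'pics/{n}0.png'); d=np.load(f'{n}0_d.npy'); P=cloud(n,d)
    hsv=cv2.cvtColor(im,cv2.COLOR_BGR2HSV)
    print(n,'table z',np.median(P[(P[...,0]>.4)&(P[...,0]<.9)&(abs(P[...,1])<.5)&(d>0)][:,2]))
    wood=((hsv[...,0]>10)&(hsv[...,0]<28)&(hsv[...,1]>75)&(d>0)&(P[...,0]>.35)&(P[...,0]<1)&(abs(P[...,1])<.5)).astype(np.uint8)
    cnt,lab,st,ce=cv2.connectedComponentsWithStats(wood)
    for i in range(1,cnt):
        if st[i,4]<100: continue
        Q=P[lab==i]; z=np.median(Q[:,2]); Q=Q[abs(Q[:,2]-z)<.015]
        r=cv2.minAreaRect((Q[:,:2]*1000).astype(np.float32))
        print(st[i],ce[i].round(1),'z',z.round(4),np.percentile(Q[:,2],[10,90]).round(3),'rect',np.round(r[0],1),np.round(r[1],1),round(r[2],1), 'pix')
    for nm,c in [('any',0)]:
        tall=((P[...,2]>.05)&(d>0)&(P[...,0]>.3)&(P[...,0]<1.1)&(abs(P[...,1])<.6)).astype(np.uint8)
        cnt,lab,st,ce=cv2.connectedComponentsWithStats(tall)
        for i in range(1,cnt):
            if st[i,4]>60:
                Q=P[lab==i]; print(' tall',st[i],Q.min(0).round(3),Q.max(0).round(3))
```

```text
top table z 0.00042306192630858774
[ 198  147   97  102 3391] [246.6 197.5] z 0.1478 [0.145 0.151] rect [576.5 228.5] [238.5 276.8] 79.1 pix
[ 346  186   44   90 1095] [367.  231.8] z 0.0372 [0.034 0.041] rect [ 498.9 -155.5] [132.  296.8] 87.5 pix
[393 192  20  84 589] [400.7 233.7] z 0.0371 [0.033 0.041] rect [ 495.  -269.8] [275.1  43.9] 0.0 pix
 tall [ 196  147   99  103 3986] [0.417 0.087 0.05 ] [0.733 0.374 0.156]
 tall [145 195  20  18 281] [0.529 0.522 0.05 ] [0.584 0.574 0.086]
 tall [467 199  25  22 439] [ 0.543 -0.552  0.051] [ 0.611 -0.482  0.091]
 tall [  0 279  17   8  93] [0.3   0.556 0.553] [0.312 0.589 0.608]
side table z 0.0003857841047057442
[ 211  118  116   78 2898] [267.1 155.9] z 0.1472 [0.141 0.149] rect [576.5 226.6] [244.5 281.4] 78.7 pix
[ 299  218  110  105 3135] [354.9 271. ] z 0.0364 [0.03 0.04] rect [ 500.1 -205.1] [225.4 303. ] 88.5 pix
 tall [ 210  117  117   96 4132] [0.417 0.083 0.05 ] [0.735 0.37  0.153]
 tall [198 125  18  17 216] [0.531 0.516 0.05 ] [0.584 0.574 0.083]
 tall [467 298  35  34 882] [ 0.544 -0.557  0.05 ] [ 0.614 -0.485  0.089]
```

```bash
cat > meas.py <<'E'
from h import *
from scipy.optimize import least_squares
res={}
for n in ['top','side']:
    im=cv2.imread(f'pics/{n}0.png'); d=np.load(f'{n}0_d.npy'); P=cloud(n,d)
    V=im.max(2).astype(int); S=cv2.cvtColor(im,cv2.COLOR_BGR2HSV)[...,1]
    m=((P[...,2]>.028)&(P[...,2]<.05)&(d>0)&(P[...,0]>.3)&(P[...,0]<.7)&(P[...,1]<0)&(P[...,1]>-.4)&(V>110)&(S>70)).astype(np.uint8)
    cnt,lab,st,ce=cv2.connectedComponentsWithStats(m)
    for i in range(1,cnt):
        if st[i,4]<100: continue
        Q=P[lab==i]; c=Q[:,:2].mean(0); u,s,vt=np.linalg.svd(Q[:,:2]-c); a=vt[0]*np.sign(vt[0,0]); t=(Q[:,:2]-c)@a; w=(Q[:,:2]-c)@[-a[1],a[0]]
        mid=c+a*(t.max()+t.min())/2+np.array([-a[1],a[0]])*(w.max()+w.min())/2
        print(n,st[i],'mid',mid.round(4),'L',np.ptp(t).round(4),'W',np.ptp(w).round(4),'ang',np.degrees(np.arctan2(a[1],a[0])).round(2),'z',np.median(Q[:,2]).round(4))
E
python3 meas.py
python3 - <<'E'
from h import *
from scipy.spatial.transform import Rotation as R
s=robot.sense();print(s['position'],R.from_quat(s['ee_rot']).as_matrix().round(3))
# zoom
for n,(r,c) in {'top':((170,300),(330,430)),'side':((210,330),(280,420))}.items():
    im=cv2.imread(f'pics/{n}0.png')[r[0]:r[1],c[0]:c[1]]; cv2.imwrite(f'pics/z_{n}.png',cv2.resize(im,None,fx=4,fy=4,interpolation=cv2.INTER_NEAREST))
E
```

```text
top [355 186   7 101 561] mid [ 0.483  -0.1276] L 0.3318 W 0.0191 ang 2.0 z 0.0379
top [397 192   8  84 484] mid [ 0.4951 -0.2676] L 0.2751 W 0.0218 ang 1.46 z 0.0377
top [376 201   8  65 377] mid [ 0.493  -0.1966] L 0.2129 W 0.0204 ang 2.7 z 0.0377
side [289 218  83  81 779] mid [ 0.4835 -0.1289] L 0.3411 W 0.0243 ang 2.11 z 0.0379
side [327 240  54  57 529] mid [ 0.4933 -0.1982] L 0.22 W 0.0222 ang 2.79 z 0.0378
side [341 247  68  75 746] mid [ 0.4948 -0.2699] L 0.2771 W 0.0232 ang 1.4 z 0.0378
[0.25936871 0.59533914 0.23038753] [[-0.001  0.399  0.917]
 [-0.002  0.917 -0.399]
 [-1.    -0.002 -0.   ]]
```

```bash
python3 -c "
import cv2,numpy as np
a=cv2.imread('pics/z_top.png');b=cv2.imread('pics/z_side.png');h=max(a.shape[0],b.shape[0])
print(a.shape,b.shape)"
```

```text
(520, 400, 3) (480, 560, 3)
```

View pics/z_top.png

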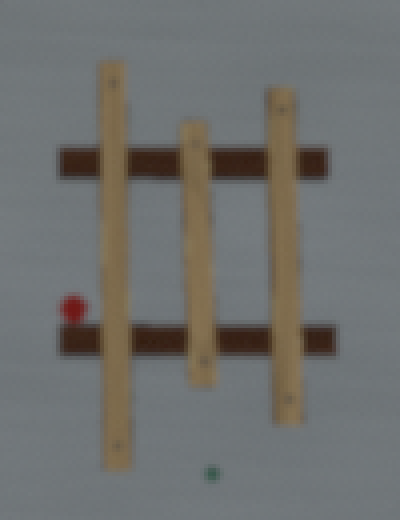

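View pics/z_side.png

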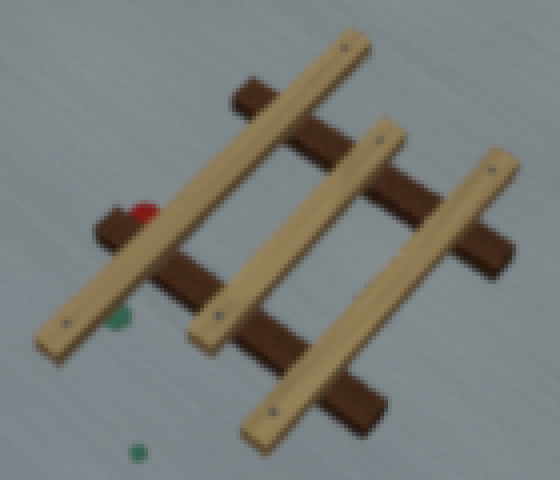

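Both views agree on the 280 mm brace: middle (0.495, -0.2685), angle 1.4°, top at z = 0.038. The zoomed top crop shows it as the right-hand bar, from (281,88) to (288,424). The frame's centre is at about (0.5765, 0.2275), with its long axis at -11°.

```bash
cat >> h.py <<'E'
from scipy.spatial.transform import Rotation as R
def Rt(yaw,tilt=0):
    # tool y = horizontal at yaw+90 ; tool z = along yaw ; tool x down; tilt about tool y (deg)
    c,s=np.cos(np.radians(yaw)),np.sin(np.radians(yaw))
    M=np.array([[0,-s,c],[0,c,s],[-1,0,0.]])
    return R.from_matrix(M)*R.from_euler('y',tilt,degrees=True)
def row(p,Rg,ref=None):
    s=robot.sense(); p0,q0=(s['position'],R.from_quat(s['ee_rot'])) if ref is None else ref
    d=q0.inv().apply(np.array(p)-p0)/.4; r=np.degrees((q0.inv()*Rg).as_rotvec())/45
    return np.concatenate([d,r]).round(4).tolist()
E
python3 - <<'E'
from h import *
print(Rt(-23.5).as_matrix().round(3))
print(row([.5,.33,.25],Rt(-10)),row([.56,.05,.25],Rt(0)))
E
```

```text
[[ 0.     0.399  0.917]
 [ 0.     0.917 -0.399]
 [-1.     0.     0.   ]]
[-0.0484, -0.368, 0.8164, -0.3008, -0.0003, 0.0022] [-0.0474, -0.9499, 1.2335, -0.523, -0.0005, 0.0022]
```

play_rows --pt "-0.05 -0.37 0.82 -0.3 0 0" --pt "-0.05 -0.37 0.82 -0.3 0 0" --pt "-0.05 -0.37 0.82 -0.3 0 0" --pt "-0.05 -0.37 0.82 -0.3 0 0" --pt "-0.05 -0.37 0.82 -0.3 0 0" --pt "-0.05 -0.37 0.82 -0.3 0 0" --pt "-0.05 -0.37 0.82 -0.3 0 0" --pt "-0.05 -0.37 0.82 -0.3 0 0" --claw 0

```text
time: 0.77
position: [0.4839, 0.3473, 0.2496]
ee_rot: [0.062, 0.705, -0.062, 0.704]
wrist_force: [0.6, 0.8, 0.3]
grip_width: 0.498
```

Run:
```python
from h import *
s=robot.sense();print(s['time'],s['joint_pos'].round(2),s['position'],s['grip_width'])
print(row([.55,.05,.25],Rt(0)))
```

```text
0.7667 [-0.36  0.38 -0.4   1.67  0.16  1.12  0.59] [0.48386073 0.34729935 0.2496175 ] 0.4977068146474255
[-0.0008, -0.7031, 0.2923, -0.223, -0.0006, 0.0005]
```

play_rows --pt "0 -0.7 0.29 -0.22 0 0" --pt "0 -0.7 0.29 -0.22 0 0" --pt "0 -0.7 0.29 -0.22 0 0" --pt "0 -0.7 0.29 -0.22 0 0" --pt "0 -0.7 0.29 -0.22 0 0" --pt "0 -0.7 0.29 -0.22 0 0" --pt "0 -0.7 0.29 -0.22 0 0" --pt "0 -0.7 0.29 -0.22 0 0"

```text
time: 1.43
position: [0.5492, 0.0446, 0.2493]
ee_rot: [0.003, 0.707, -0.005, 0.707]
wrist_force: [0.7, -1.6, -0.8]
grip_width: 0.498
```

Run:
```python
from h import *
s=robot.sense();print(s['time'],s['joint_pos'].round(2),s['position'],s['grip_width'])
print(row([.495,-.2685,.15],Rt(1.4)))
```

```text
1.4333 [ 0.12  0.29 -0.3   1.79  0.1   1.08  1.34] [0.54920969 0.04461985 0.24929084] 0.4981790179985826
[0.2514, -0.7833, -0.1265, -0.0456, -0.0006, 0.0051]
```

play_rows --pt "0.25 -0.78 -0.13 -0.045 0 0" --pt "0.25 -0.78 -0.13 -0.045 0 0" --pt "0.25 -0.78 -0.13 -0.045 0 0" --pt "0.25 -0.78 -0.13 -0.045 0 0" --pt "0.25 -0.78 -0.13 -0.045 0 0" --pt "0.25 -0.78 -0.13 -0.045 0 0" --pt "0.25 -0.78 -0.13 -0.045 0 0" --pt "0.25 -0.78 -0.13 -0.045 0 0"

```text
time: 2.1
position: [0.4946, -0.2604, 0.1489]
ee_rot: [-0.012, 0.707, 0.012, 0.707]
wrist_force: [-0.0, -0.1, -0.1]
grip_width: 0.499
```

play_rows --pt "0 0 0 0 0 0" --pt "0 0 0 0 0 0"

```text
time: 2.27
position: [0.4934, -0.2614, 0.1483]
ee_rot: [-0.009, 0.708, 0.01, 0.706]
wrist_force: [-0.2, 1.2, -0.4]
grip_width: 0.496
```

Run:
```python
from h import *
s=robot.sense();print(s['time'],s['joint_pos'].round(2),s['position'],s['grip_width'])
print(row([.495,-.2685,.012],Rt(1.4)))
snap('top','top1');snap('side','side1')
```

```text
2.2667 [ 0.56  0.41 -0.15  1.86  0.08  0.88  1.97] [ 0.49341515 -0.26136442  0.14831044] 0.49553251953211214
[0.3408, -0.0181, 0.0045, 0.003, -0.0038, -0.0006]
```

View pics/side1.png

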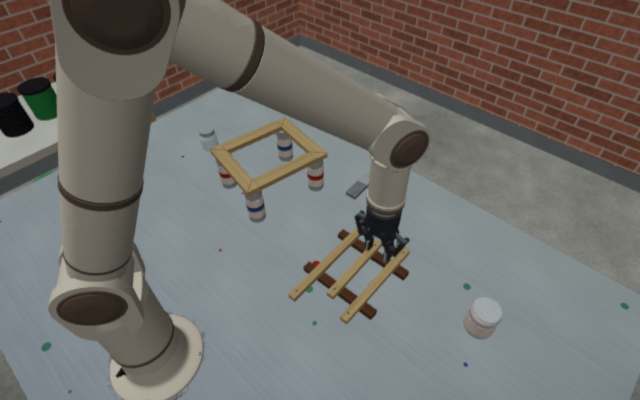

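View pics/top1.png

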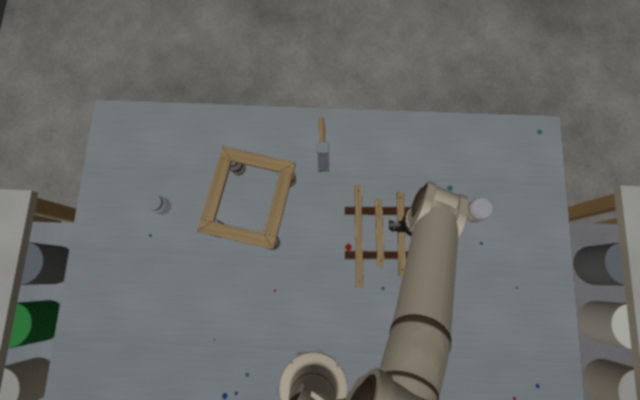

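Both pictures show the gripper above the right-hand (280 mm) brace, at side (385,245) and top (402,227). Descending.

play_rows --pt "0.0 -0.018 0.004 0 0 0" --pt "0.1 -0.018 0.004 0 0 0" --pt "0.18 -0.018 0.004 0 0 0" --pt "0.24 -0.018 0.004 0 0 0" --pt "0.29 -0.018 0.004 0 0 0" --pt "0.32 -0.018 0.004 0 0 0" --pt "0.34 -0.018 0.004 0 0 0" --pt "0.34 -0.018 0.004 0 0 0"

```text
time: 3.03
position: [0.4974, -0.2646, 0.0127]
ee_rot: [-0.012, 0.708, 0.013, 0.706]
wrist_force: [-0.8, 0.0, -0.4]
grip_width: 0.497
```

Run:
```python
from h import *
s=robot.sense();print(s['time'],s['position'],s['wrist_force'].round(2))
print(row([.495,-.2685,.012],Rt(1.4)))
snap('side','side2')
im=cv2.imread('pics/side2.png')[190:340,270:430]; cv2.imwrite('pics/side2z.png',cv2.resize(im,None,fx=4,fy=4,interpolation=cv2.INTER_CUBIC))
```

```text
3.0333 [ 0.49737814 -0.26457561  0.01273043] [-0.8   0.01 -0.36]
[0.0018, -0.0096, -0.0063, 0.0128, -0.0018, -0.0014]
```

View pics/side2z.png

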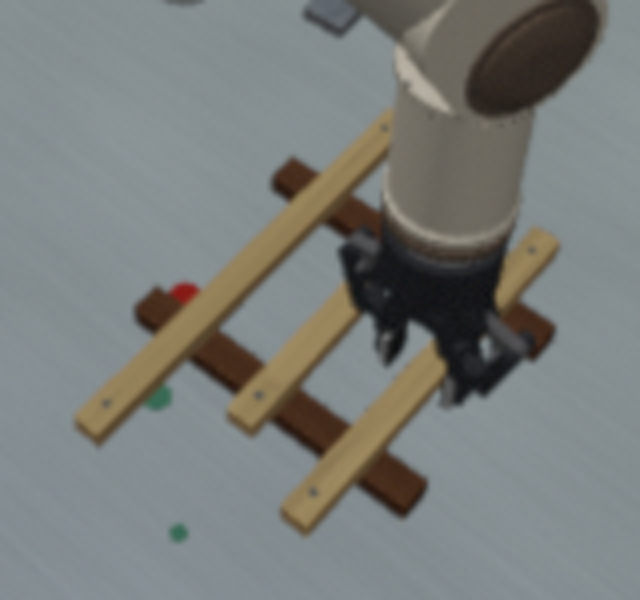

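The fingers straddle brace B, at crop (388,350) and (450,395). I centre by 4 mm and close.

play_rows --pt "0 -0.01 -0.006 0 0 0" --pt "0 -0.01 -0.006 0 0 0" --pt "0 -0.01 -0.006 0 0 0"

```text
time: 3.33
position: [0.4959, -0.2709, 0.0151]
ee_rot: [-0.012, 0.706, 0.011, 0.708]
wrist_force: [-0.3, 0.7, -0.9]
grip_width: 0.499
```

play_rows --pt "0 0 0 0 0 0" --pt "0 0 0 0 0 0" --pt "0 0 0 0 0 0" --pt "0 0 0 0 0 0" --pt "0 0 0 0 0 0" --pt "0 0 0 0 0 0" --claw 1 --newtons 70

```text
time: 3.83
position: [0.4959, -0.2702, 0.0148]
ee_rot: [-0.012, 0.707, 0.011, 0.707]
wrist_force: [-0.7, -0.3, 6.1]
grip_width: 0.243
```

Run:
```python
from h import *
s=robot.sense();print(s['time'],s['position'],s['wrist_force'].round(2),s['grip_width'])
print(row([.495,-.2685,.16],Rt(1.4)))
```

```text
3.8333 [ 0.49587996 -0.27016827  0.01475649] [-0.73 -0.28  6.08] 0.24333806384994194
[-0.3631, 0.0039, -0.0016, 0.0106, 0.0015, 0.001]
```

play_rows --pt "-0.04 0 0 0 0 0" --pt "-0.1 0 0 0 0 0" --pt "-0.18 0 0 0 0 0" --pt "-0.26 0 0 0 0 0" --pt "-0.34 0 0 0 0 0" --pt "-0.42 0 0 0 0 0" --pt "-0.5 0 0 0 0 0" --pt "-0.5 0 0 0 0 0"

```text
time: 4.5
position: [0.499, -0.2714, 0.2209]
ee_rot: [-0.014, 0.703, 0.01, 0.711]
wrist_force: [0.8, -0.7, 0.5]
grip_width: 0.242
```

play_rows --pt "-0.08 0 0 0 0 0" --pt "-0.16 0 0 0 0 0" --pt "-0.2 0 0 0 0 0" --pt "-0.2 0 0 0 0 0"

```text
time: 4.83
position: [0.4974, -0.2706, 0.2981]
ee_rot: [-0.013, 0.705, 0.01, 0.709]
wrist_force: [0.0, -0.4, -0.9]
grip_width: 0.241
```

Run:
```python
from h import *
s=robot.sense();print(s['time'],s['joint_pos'].round(2),s['position'],s['wrist_force'].round(2),s['grip_width'])
snap('side','side3')
print(row([.56,.05,.30],Rt(-5)))
```

```text
4.8333 [ 0.59  0.26 -0.17  1.7   0.05  1.18  2.01] [ 0.49741863 -0.27061502  0.29808316] [ 0.03 -0.44 -0.95] 0.241264666637117
[-0.0119, 0.7946, 0.1857, 0.1532, 0.0046, 0.0024]
```

View pics/side3.png

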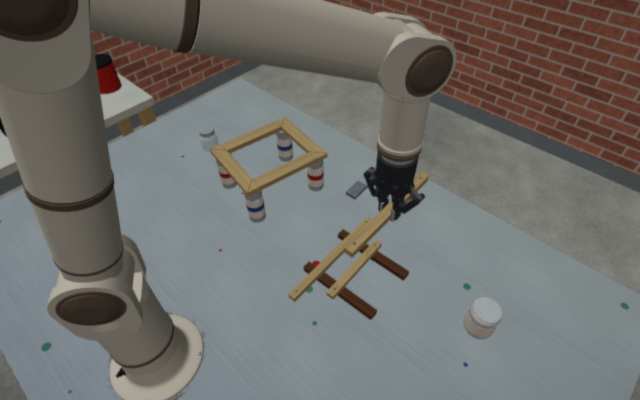

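Brace B is lifted and roughly level, from about (350,248) to (427,178). I transfer over the frame and tilt on the way.

play_rows --pt "-0.02 0.8 0.19 0.15 0 0" --pt "-0.02 0.8 0.19 0.15 0 0" --pt "-0.02 0.8 0.19 0.15 0 0" --pt "-0.02 0.8 0.19 0.15 0 0" --pt "-0.02 0.8 0.19 0.15 0 0" --pt "-0.02 0.8 0.19 0.15 0 0" --pt "-0.02 0.8 0.19 0.15 0 0" --pt "-0.02 0.8 0.19 0.15 0 0"

```text
time: 5.55
position: [0.5596, 0.0551, 0.2999]
ee_rot: [0.03, 0.708, -0.03, 0.705]
wrist_force: [0.0, -0.2, -0.8]
grip_width: 0.242
```

```bash
cat > plan.py <<'E'
from h import *
FC=np.array([.5765,.2275]); FY=-11.0
def fpose(x,y,z,phi):
    """grasp point (bar mid) at frame coords x,y,z; phi=tilt deg, + lowers the frame +x end; returns TCP pos, Rot"""
    c,s=np.cos(np.radians(FY)),np.sin(np.radians(FY))
    w=np.array([FC[0]+c*x-s*y,FC[1]+s*x+c*y,z]); q=Rt(FY,phi)
    return w+q.apply([.019,0,0]),q
def info():
    s=robot.sense(); q=R.from_quat(s['ee_rot']); g=s['position']-q.apply([.019,0,0])
    c,s_=np.cos(np.radians(FY)),np.sin(np.radians(FY)); d=g[:2]-FC; z=q.apply([0,0,1])
    print('t',s['time'],'grasp in frame',np.round([c*d[0]+s_*d[1],-s_*d[0]+c*d[1],g[2]],4),'tilt(z of tool z)',np.degrees(np.arcsin(-z[2])).round(2),'yaw',np.degrees(np.arctan2(z[1],z[0])).round(2),'F',s['wrist_force'].round(1),'w',s['grip_width'],'q',s['joint_pos'].round(2))
E
python3 - <<'E'
from plan import *
info()
for phi in (10,): print(Rt(0,phi).apply([0,0,1]))
print(row(*fpose(0.03,0,.30,0)))
E
```

```text
t 5.55 grasp in frame [ 0.0163 -0.1724  0.3189] tilt(z of tool z) 0.17 yaw -4.81 F [ 0.  -0.2 -0.8] w 0.24187798895878757 q [ 0.14  0.27 -0.35  1.69  0.1   1.2   1.26]
[ 0.98480775  0.         -0.17364818]
[0.0469, 0.4248, 0.0807, 0.1375, -0.0037, 0.0002]
```

```bash
cat > search.py <<'E'
import numpy as np,heapq
S=np.arange(-60,61,3.);Z=np.arange(80,201,3.);PH=np.arange(0,37,2.)
rails=[(-140,-100,130,148),(100,140,130,148)]
def rect(cx,cz,hx,hz): return cx,cz,hx,hz
def peri(h0,h1,v0,v1,n=24):
    a=np.linspace(h0,h1,n);b=np.linspace(v0,v1,n)
    return np.concatenate([np.c_[a,a*0+v0],np.c_[a,a*0+v1],np.c_[a*0+h0,b],np.c_[a*0+h1,b]])
def dr(P,h0,h1,v0,v1):
    dx=np.maximum(h0-P[:,0],P[:,0]-h1);dz=np.maximum(v0-P[:,1],P[:,1]-v1)
    return np.where((dx>0)|(dz>0),np.hypot(np.maximum(dx,0),np.maximum(dz,0)),np.maximum(dx,dz)).min()
parts=[(-141,141,-9.5,9.5),(-43,43,50,250),(-13,13,-22,54)]
RP=np.concatenate([peri(*r) for r in rails])
def clr(s,z,p):
    t=np.radians(p);u=np.array([np.cos(t),-np.sin(t)]);n=np.array([np.sin(t),np.cos(t)])
    c=99
    L=np.c_[(RP-[s,z])@u,(RP-[s,z])@n]
    for q in parts:
        W=np.array([s,z])+peri(*q)@np.array([u,n])
        c=min(c,dr(L,*q),min(dr(W,*r) for r in rails), W[:,1].min())
    return c
if __name__=='__main__':
    C=np.array([[[clr(s,z,p) for p in PH] for z in Z] for s in S])
    ix=lambda s,z,p:(abs(S-s).argmin(),abs(Z-z).argmin(),abs(PH-p).argmin())
    st,go=ix(-30,198,28),ix(0,104,0); print(C[st],C[go])
    best={st:(C[st])};cost={st:0.};prev={};pq=[(0.,st)]
    # cost: steep penalty of low clearance
    while pq:
        d,a=heapq.heappop(pq)
        if a==go:break
        if d>cost[a]:continue
        for di in(-1,0,1):
         for dj in(-1,0,1):
          for dk in(-1,0,1):
            b=(a[0]+di,a[1]+dj,a[2]+dk)
            if min(b)<0 or b[0]>=len(S) or b[1]>=len(Z) or b[2]>=len(PH) or C[b]<3 or (di,dj,dk)==(0,0,0):continue
            e=d+(abs(di)+abs(dj)+abs(dk))**.5*(1+(12/C[b])**4)
            if e<cost.get(b,1e18):cost[b]=e;prev[b]=a;heapq.heappush(pq,(e,b))
    p=[go]
    while p[-1]!=st:p.append(prev[p[-1]])
    for a in p[::-1]:print(S[a[0]],Z[a[1]],PH[a[2]],C[a].round(1))
E
time python3 search.py
```

```text
1.044409560425322 16.5
-30.0 197.0 28.0 1.0
-33.0 197.0 30.0 6.1
-36.0 194.0 32.0 11.7
-36.0 191.0 34.0 17.0
-33.0 188.0 36.0 21.8
-30.0 185.0 36.0 22.4
-27.0 182.0 36.0 23.1
-24.0 179.0 36.0 23.7
-21.0 176.0 36.0 24.4
-18.0 173.0 36.0 25.1
-15.0 170.0 36.0 25.7
-12.0 167.0 36.0 26.4
-9.0 164.0 36.0 27.1
-6.0 161.0 36.0 27.7
-3.0 158.0 36.0 28.4
0.0 155.0 36.0 29.1
3.0 152.0 36.0 29.7
6.0 149.0 36.0 30.4
9.0 146.0 34.0 28.1
12.0 143.0 32.0 26.1
15.0 140.0 30.0 24.3
18.0 137.0 28.0 22.8
21.0 134.0 26.0 21.5
24.0 131.0 24.0 19.8
27.0 128.0 22.0 17.7
30.0 128.0 20.0 16.2
33.0 128.0 20.0 15.3
36.0 128.0 20.0 13.9
39.0 128.0 20.0 12.8
42.0 128.0 20.0 12.2
45.0 125.0 18.0 11.3
48.0 122.0 16.0 10.2
51.0 122.0 14.0 10.1
51.0 119.0 12.0 11.0
51.0 119.0 10.0 9.8
51.0 116.0 8.0 10.5
51.0 113.0 6.0 10.3
51.0 113.0 4.0 10.8
51.0 110.0 2.0 11.3
48.0 107.0 0.0 12.7
45.0 107.0 0.0 13.5
42.0 104.0 0.0 16.2
39.0 101.0 0.0 18.2
36.0 101.0 0.0 19.5
33.0 101.0 0.0 19.5
30.0 101.0 0.0 19.5
27.0 101.0 0.0 19.5
24.0 101.0 0.0 19.5
21.0 101.0 0.0 19.5
18.0 101.0 0.0 19.5
15.0 101.0 0.0 19.5
12.0 101.0 0.0 19.5
9.0 101.0 0.0 19.5
6.0 101.0 0.0 19.5
3.0 101.0 0.0 19.5
0.0 104.0 0.0 16.5
real	0m38.714s
user	0m38.858s
sys	0m0.073s
```

play_rows --pt "0.03 0.1 0.02 0.07 0 0" --pt "0.03 0.2 0.05 0.14 0 0" --pt "0.03 0.3 0.06 0.14 0 0" --pt "0.03 0.4 0.08 0.14 0 0" --pt "0.03 0.425 0.08 0.14 0 0" --pt "0.03 0.425 0.08 0.14 0 0"

```text
time: 6.05
position: [0.6048, 0.2251, 0.287]
ee_rot: [0.067, 0.706, -0.065, 0.702]
wrist_force: [-0.4, -0.6, -1.0]
grip_width: 0.24
```

Run:
```python
from plan import *
info()
print(row(*fpose(0.03,0,.27,-28)))
```

```text
t 6.05 grasp in frame [0.0283 0.003  0.306 ] tilt(z of tool z) 0.27 yaw -10.7 F [-0.4 -0.6 -1. ] w 0.2404884209583006 q [-0.12  0.44 -0.38  1.5   0.16  1.24  0.86]
[0.0843, -0.0079, 0.0272, 0.0061, -0.6282, -0.0034]
```

Run:
```python
from plan import *
print(row(*fpose(0.035,0,.28,-36)))
```

```text
[0.0557, -0.0079, 0.0452, 0.0059, -0.806, -0.0038]
```

play_rows --pt "0.01 -0.007 0.01 0 -0.13 0" --pt "0.02 -0.007 0.02 0 -0.28 0" --pt "0.04 -0.007 0.03 0 -0.44 0" --pt "0.055 -0.007 0.035 0 -0.6 0" --pt "0.06 -0.007 0.035 0 -0.72 0" --pt "0.064 -0.007 0.04 0 -0.8 0" --pt "0.064 -0.007 0.04 0 -0.8 0" --pt "0.064 -0.007 0.04 0 -0.8 0"

```text
time: 6.72
position: [0.6207, 0.2121, 0.2626]
ee_rot: [0.043, 0.454, -0.087, 0.886]
wrist_force: [0.6, 0.4, -0.7]
grip_width: 0.245
```

Run:
```python
from plan import *
info()
snap('side','side4');snap('top','top4')
```

```text
t 6.7167 grasp in frame [ 0.0352 -0.0066  0.278 ] tilt(z of tool z) -35.79 yaw -10.99 F [ 0.6  0.4 -0.7] w 0.24517888933224463 q [-0.41  0.23 -0.21  2.    0.88  0.65  0.12]
```

View pics/side4.png

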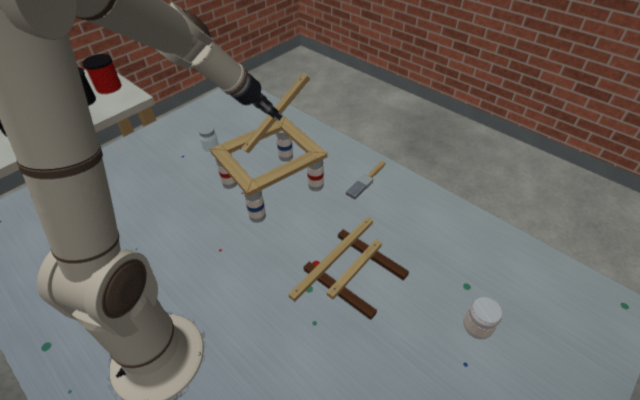

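View pics/top4.png

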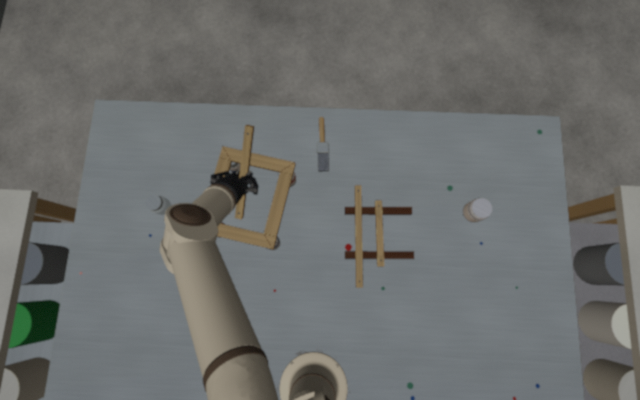

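The side view shows the brace from (245,149) to (306,78), tilted over the opening. In the top view it runs from (249,127) to (239,216). I compare this with the prediction from tool pose.

```bash
cat >> plan.py <<'E'
def barcheck(tag):
    s=robot.sense(); q=R.from_quat(s['ee_rot']); g=s['position']-q.apply([.019,0,0]); a=q.apply([0,0,1]); n=q.apply([-1,0,0]); y=q.apply([0,1,0])
    for n_ in ['side','top']:
        d=np.load(f'{n_}{tag}_d.npy'); im=cv2.imread(f'pics/{n_}{tag}.png'); P=cloud(n_,d)
        hsv=cv2.cvtColor(im,cv2.COLOR_BGR2HSV)
        r=P-g; t=r@a; h=r@n; w=r@y
        m=(abs(t)<.17)&(abs(w)<.03)&(abs(h)<.045)&(hsv[...,1]>70)&(hsv[...,0]>8)&(hsv[...,0]<28)&(im.max(2)>80)&(d>0)
        T,H,W=t[m],h[m],w[m]
        print(n_,m.sum(),'t',np.percentile(T,[1,99]).round(4),'pix-extent t',T.min().round(3),T.max().round(3))
        for lo in np.arange(-.15,.15,.03):
            k=(T>=lo)&(T<lo+.03)
            if k.sum()>5: print('  t %.3f'%T[k].mean(),'h top %.4f'%np.percentile(H[k],80),'w %.4f..%.4f'%tuple(np.percentile(W[k],[3,97])),k.sum())
E
python3 - <<'E'
from plan import *
barcheck('4')
E
```

```text
side 776 t [-0.1367  0.1347] pix-extent t -0.139 0.137
  t -0.130 h top 0.0050 w -0.0135..0.0098 58
  t -0.105 h top 0.0052 w -0.0146..0.0076 87
  t -0.075 h top 0.0049 w -0.0144..0.0078 96
  t -0.045 h top 0.0048 w -0.0137..0.0066 94
  t -0.022 h top 0.0037 w -0.0190..0.0056 46
  t 0.020 h top 0.0043 w -0.0139..0.0054 60
  t 0.045 h top 0.0043 w -0.0139..0.0071 90
  t 0.075 h top 0.0042 w -0.0143..0.0081 96
  t 0.105 h top 0.0035 w -0.0141..0.0066 92
  t 0.129 h top 0.0036 w -0.0137..0.0065 57
top 577 t [-0.1339  0.1375] pix-extent t -0.137 0.138
  t -0.128 h top 0.0068 w -0.0099..0.0066 37
  t -0.105 h top 0.0067 w -0.0101..0.0087 70
  t -0.078 h top 0.0072 w -0.0100..0.0023 39
  t -0.003 h top 0.0059 w 0.0021..0.0100 9
  t 0.016 h top 0.0069 w -0.0106..0.0107 85
  t 0.045 h top 0.0065 w -0.0106..0.0102 101
  t 0.075 h top 0.0064 w -0.0109..0.0090 86
  t 0.105 h top 0.0062 w -0.0108..0.0075 86
  t 0.131 h top 0.0064 w -0.0114..0.0073 64
```

Length 275-280 mm, aligned with the tool, and centred along its length. It sits about 4 mm nearer the fingertips than nominal, so I correct for that and move into the opening.

```bash
sed -i 's/\[\.019,0,0\]/[.015,0,0]/g' plan.py
cat >> plan.py <<'E'
def rows(w):
    for s,z,p in w: print((s,z,p),np.round(row(*fpose(-s/1e3,0,z/1e3,-p)),3).tolist())
E
python3 - <<'E'
from plan import *
info()
rows([(-36,260,36),(-36,230,36),(-36,200,36),(-30,185,36)])
E
```

```text
t 6.8167 grasp in frame [ 0.0397 -0.006   0.2766] tilt(z of tool z) -35.93 yaw -11.27 F [ 0.7 -0.1  0.5] w 0.2437237068544276 q [-0.41  0.23 -0.21  1.99  0.88  0.65  0.12]
(-36, 260, 36) [0.028, 0.015, -0.032, -0.005, -0.002, 0.004]
(-36, 230, 36) [0.089, 0.015, -0.076, -0.005, -0.002, 0.004]
(-36, 200, 36) [0.15, 0.015, -0.12, -0.005, -0.002, 0.004]
(-30, 185, 36) [0.171, 0.015, -0.154, -0.005, -0.002, 0.004]
```

play_rows --pt "0.015 0.015 -0.018 0 0 0" --pt "0.028 0.015 -0.032 0 0 0" --pt "0.06 0.015 -0.054 0 0 0" --pt "0.09 0.015 -0.076 0 0 0" --pt "0.12 0.015 -0.098 0 0 0" --pt "0.15 0.015 -0.12 0 0 0" --pt "0.17 0.015 -0.155 0 0 0" --pt "0.17 0.015 -0.155 0 0 0"

```text
time: 7.48
position: [0.6125, 0.2196, 0.1697]
ee_rot: [0.044, 0.454, -0.088, 0.886]
wrist_force: [-0.3, -0.8, -0.6]
grip_width: 0.243
```

Run:
```python
from plan import *
info()
snap('side','side5');snap('top','top5'); barcheck('5')
rows([(-15,170,36),(-6,161,36),(6,149,36),(12,143,32),(18,137,28),(24,131,24)])
```

```text
t 7.4833 grasp in frame [ 0.0281 -0.0008  0.1819] tilt(z of tool z) -35.76 yaw -11.18 F [-0.3 -0.8 -0.6] w 0.24272905105630743 q [-0.5   0.36 -0.14  2.07  1.15  0.55 -0.22]
side 651 t [-0.1343  0.1341] pix-extent t -0.138 0.136
  t -0.129 h top 0.0076 w -0.0145..0.0074 42
  t -0.105 h top 0.0077 w -0.0142..0.0056 73
  t -0.075 h top 0.0078 w -0.0153..0.0061 77
  t -0.045 h top 0.0078 w -0.0151..0.0061 76
  t -0.025 h top 0.0077 w -0.0158..0.0034 23
  t 0.019 h top 0.0070 w -0.0153..0.0071 64
  t 0.045 h top 0.0074 w -0.0154..0.0065 89
  t 0.075 h top 0.0070 w -0.0154..0.0072 83
  t 0.105 h top 0.0070 w -0.0147..0.0061 77
  t 0.128 h top 0.0055 w -0.0152..0.0057 47
top 478 t [-0.1341  0.1374] pix-extent t -0.137 0.139
  t -0.129 h top 0.0109 w -0.0149..0.0053 31
  t -0.106 h top 0.0110 w -0.0109..0.0083 56
  t -0.081 h top 0.0108 w -0.0104..-0.0020 23
  t -0.004 h top 0.0099 w -0.0024..0.0096 13
  t 0.015 h top 0.0103 w -0.0112..0.0092 66
  t 0.045 h top 0.0095 w -0.0106..0.0087 73
  t 0.075 h top 0.0096 w -0.0115..0.0100 86
  t 0.105 h top 0.0095 w -0.0114..0.0085 80
  t 0.131 h top 0.0093 w -0.0117..0.0057 50
(-15, 170, 36) [0.009, -0.001, -0.052, -0.004, -0.001, 0.004]
(-6, 161, 36) [0.014, -0.001, -0.083, -0.004, -0.001, 0.004]
(6, 149, 36) [0.02, -0.001, -0.125, -0.004, -0.001, 0.004]
(12, 143, 32) [0.024, -0.001, -0.148, -0.004, 0.088, 0.004]
(18, 137, 28) [0.027, -0.001, -0.172, -0.004, 0.177, 0.004]
(24, 131, 24) [0.03, -0.002, -0.196, -0.004, 0.266, 0.003]
```

View pics/side5.png

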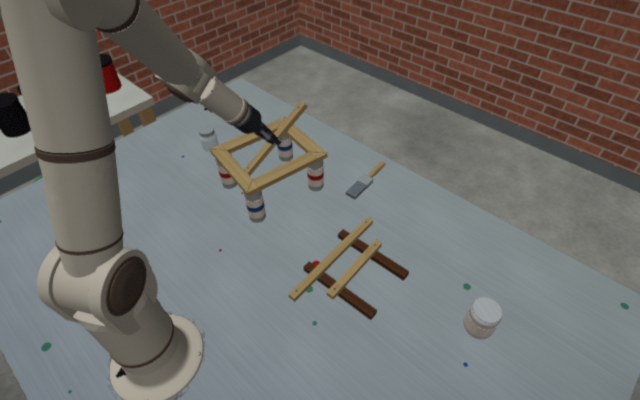

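The lower end (248,171) is inside the opening and the upper end (304,105) is above it. Nothing is touching, so I continue in along the bar and reduce the tilt.

play_rows --pt "0.009 0 -0.04 0 0 0" --pt "0.014 0 -0.083 0 0 0" --pt "0.02 0 -0.125 0 0 0" --pt "0.024 0 -0.148 0 0.09 0" --pt "0.027 0 -0.172 0 0.18 0" --pt "0.03 0 -0.196 0 0.265 0" --pt "0.03 0 -0.196 0 0.265 0" --pt "0.03 0 -0.196 0 0.265 0"

```text
time: 8.25
position: [0.5605, 0.2315, 0.1187]
ee_rot: [0.055, 0.54, -0.083, 0.836]
wrist_force: [-0.3, -0.0, -0.8]
grip_width: 0.245
```

Run:
```python
from plan import *
info()
rows([(30,128,20),(42,128,20),(45,125,18),(48,122,16),(51,122,14),(51,119,12)])
```

```text
t 8.25 grasp in frame [-0.0227  0.0008  0.1323] tilt(z of tool z) -24.27 yaw -11.43 F [-0.3 -0.  -0.8] w 0.24520698612173084 q [-0.4   0.41 -0.25  2.06  0.86  0.54  0.03]
(30, 128, 20) [0.002, -0.002, -0.024, -0.009, 0.095, 0.0]
(42, 128, 20) [-0.01, -0.002, -0.051, -0.009, 0.095, 0.0]
(45, 125, 18) [-0.006, -0.002, -0.062, -0.009, 0.139, 0.0]
(48, 122, 16) [-0.003, -0.003, -0.074, -0.009, 0.184, 0.0]
(51, 122, 14) [-0.006, -0.003, -0.082, -0.009, 0.228, 0.0]
(51, 119, 12) [0.0, -0.003, -0.086, -0.009, 0.273, -0.0]
```

play_rows --pt "0.002 -0.002 -0.024 -0.005 0.095 0" --pt "-0.005 -0.002 -0.04 -0.005 0.095 0" --pt "-0.01 -0.002 -0.051 -0.009 0.095 0" --pt "-0.006 -0.002 -0.062 -0.009 0.14 0" --pt "-0.004 -0.003 -0.074 -0.009 0.185 0" --pt "-0.004 -0.003 -0.074 -0.009 0.185 0"

```text
time: 8.75
position: [0.5303, 0.2364, 0.1064]
ee_rot: [0.055, 0.6, -0.076, 0.794]
wrist_force: [0.2, 0.8, 0.1]
grip_width: 0.245
```

Run:
```python
from plan import *
info()
snap('side','side6');snap('top','top6'); barcheck('6')
rows([(51,122,14),(51,119,12),(51,119,10),(51,116,8),(51,113,6),(51,110,3),(48,105,0)])
for n,(r,c) in {'top':((120,270),(170,330)),'side':((60,210),(190,350))}.items():
    im=cv2.imread(f'pics/{n}6.png')[r[0]:r[1],c[0]:c[1]]; cv2.imwrite(f'pics/z6_{n}.png',cv2.resize(im,None,fx=4,fy=4,interpolation=cv2.INTER_CUBIC))
```

```text
t 8.75 grasp in frame [-0.0511 -0.      0.1208] tilt(z of tool z) -15.83 yaw -10.74 F [0.2 0.8 0.1] w 0.24469536334963485 q [-0.28  0.43 -0.37  2.02  0.64  0.61  0.27]
side 708 t [-0.1336  0.1672] pix-extent t -0.136 0.17
  t -0.128 h top 0.0100 w -0.0126..0.0065 43
  t -0.104 h top 0.0090 w -0.0130..0.0075 80
  t -0.079 h top 0.0432 w -0.0277..0.0275 53
  t -0.047 h top 0.0430 w -0.0274..0.0279 102
  t -0.020 h top 0.0096 w -0.0183..0.0059 50
  t 0.024 h top 0.0068 w -0.0150..0.0043 22
  t 0.045 h top 0.0081 w -0.0135..0.0079 76
  t 0.076 h top 0.0087 w -0.0140..0.0075 74
  t 0.105 h top 0.0083 w -0.0132..0.0078 70
  t 0.130 h top 0.0080 w -0.0137..0.0070 50
top 516 t [-0.1145  0.169 ] pix-extent t -0.12 0.17
  t -0.103 h top 0.0114 w -0.0098..0.0095 52
  t -0.067 h top 0.0450 w -0.0269..0.0117 16
  t -0.049 h top 0.0434 w -0.0293..-0.0001 60
  t 0.020 h top 0.0106 w -0.0103..0.0078 45
  t 0.045 h top 0.0105 w -0.0103..0.0075 62
  t 0.075 h top 0.0103 w -0.0108..0.0087 66
  t 0.105 h top 0.0103 w -0.0113..0.0067 64
  t 0.130 h top 0.0093 w -0.0110..0.0069 40
(51, 122, 14) [-0.003, -0.0, -0.0, 0.006, 0.042, 0.002]
(51, 119, 12) [0.004, -0.0, -0.004, 0.006, 0.087, 0.002]
(51, 119, 10) [0.004, -0.0, -0.005, 0.006, 0.131, 0.002]
(51, 116, 8) [0.012, -0.0, -0.008, 0.006, 0.176, 0.002]
(51, 113, 6) [0.018, -0.0, -0.012, 0.006, 0.22, 0.002]
(51, 110, 3) [0.025, -0.0, -0.016, 0.006, 0.287, 0.003]
(48, 105, 0) [0.039, -0.0, -0.014, 0.006, 0.353, 0.003]
```

View pics/z6_side.png

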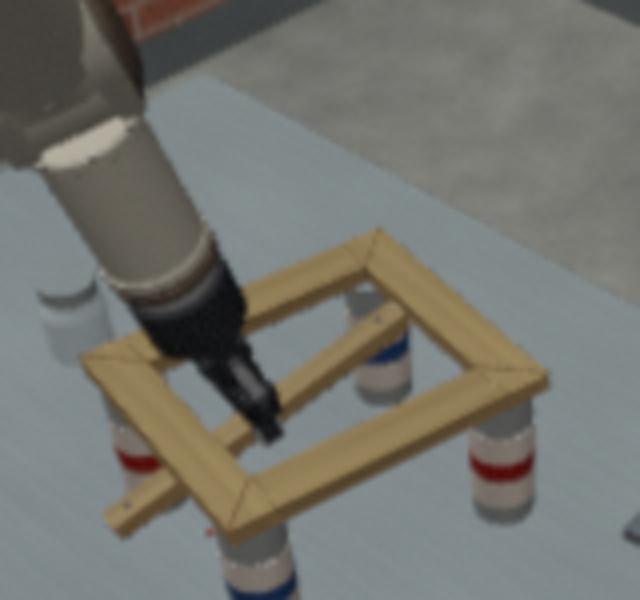

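View pics/z6_top.png

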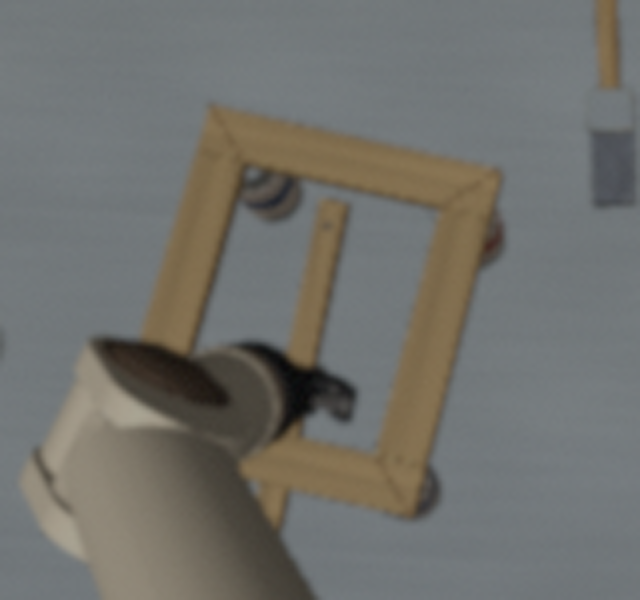

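The lower end (crop 120,520) is under the near rail and the upper end is clear of the far rail in both views. Levelling.

play_rows --pt "-0.002 0 0 0.006 0.042 0" --pt "0.004 0 -0.004 0.006 0.087 0" --pt "0.005 0 -0.005 0.006 0.131 0" --pt "0.012 0 -0.008 0.006 0.175 0" --pt "0.018 0 -0.012 0.006 0.22 0" --pt "0.025 0 -0.016 0.006 0.287 0" --pt "0.025 0 -0.016 0.006 0.287 0"

```text
time: 9.43
position: [0.5286, 0.2358, 0.0945]
ee_rot: [0.066, 0.686, -0.072, 0.721]
wrist_force: [0.3, -0.7, -0.1]
grip_width: 0.241
```

Run:
```python
from plan import *
info()
rows([(48,105,0),(39,102,0),(30,102,0),(20,102,0),(10,102,0),(0,102,0)])
```

```text
t 9.4333 grasp in frame [-0.0493 -0.0009  0.1094] tilt(z of tool z) -2.89 yaw -11.18 F [ 0.3 -0.7 -0.1] w 0.24125175850194072 q [-0.11  0.54 -0.49  1.87  0.4   0.79  0.56]
(48, 105, 0) [0.011, 0.002, 0.001, -0.004, 0.064, 0.004]
(39, 102, 0) [0.02, 0.003, 0.023, -0.004, 0.064, 0.004]
(30, 102, 0) [0.021, 0.003, 0.046, -0.004, 0.064, 0.004]
(20, 102, 0) [0.022, 0.003, 0.07, -0.004, 0.064, 0.004]
(10, 102, 0) [0.024, 0.003, 0.095, -0.004, 0.064, 0.004]
(0, 102, 0) [0.025, 0.003, 0.12, -0.004, 0.064, 0.004]
```

play_rows --pt "0.011 0.002 0.001 0 0.064 0" --pt "0.02 0.003 0.023 0 0.064 0" --pt "0.021 0.003 0.046 0 0.064 0" --pt "0.022 0.003 0.07 0 0.064 0" --pt "0.024 0.003 0.095 0 0.064 0" --pt "0.025 0.003 0.115 0 0.064 0" --pt "0.025 0.003 0.12 0 0.064 0" --pt "0.025 0.003 0.12 0 0.064 0"

```text
time: 10.1
position: [0.5759, 0.2286, 0.0874]
ee_rot: [0.068, 0.704, -0.069, 0.704]
wrist_force: [-0.5, -0.3, -1.1]
grip_width: 0.245
```

play_rows --pt "0 0 0 0 0 0" --pt "0 0 0 0 0 0" --pt "0 0 0 0 0 0"

```text
time: 10.35
position: [0.5744, 0.2292, 0.0874]
ee_rot: [0.067, 0.704, -0.068, 0.703]
wrist_force: [0.1, -0.3, -0.2]
grip_width: 0.244
```

Run:
```python
from plan import *
info()
snap('side','side7');snap('top','top7'); barcheck('7')
for n,(r,c) in {'top':((120,270),(170,330)),'side':((90,240),(190,350))}.items():
    im=cv2.imread(f'pics/{n}7.png')[r[0]:r[1],c[0]:c[1]]; cv2.imwrite(f'pics/z7_{n}.png',cv2.resize(im,None,fx=4,fy=4,interpolation=cv2.INTER_CUBIC))
```

```text
t 10.35 grasp in frame [-0.0024  0.0013  0.1024] tilt(z of tool z) 0.06 yaw -11.0 F [ 0.1 -0.3 -0.2] w 0.24434601834830402 q [-0.06  0.63 -0.49  1.74  0.37  0.87  0.66]
side 583 t [-0.1394  0.1389] pix-extent t -0.14 0.141
  t -0.133 h top 0.0438 w -0.0251..0.0261 95
  t -0.109 h top 0.0443 w -0.0279..0.0271 41
  t -0.071 h top 0.0088 w -0.0145..0.0080 52
  t -0.045 h top 0.0084 w -0.0136..0.0092 71
  t -0.019 h top 0.0086 w -0.0140..0.0106 51
  t 0.022 h top -0.0002 w -0.0134..-0.0080 8
  t 0.047 h top 0.0080 w -0.0137..0.0075 50
  t 0.074 h top 0.0088 w -0.0155..0.0072 69
  t 0.105 h top 0.0430 w -0.0267..0.0238 108
  t 0.131 h top 0.0444 w -0.0264..0.0254 38
top 253 t [-0.1359  0.1391] pix-extent t -0.139 0.141
  t -0.129 h top 0.0442 w -0.0069..0.0283 35
  t -0.113 h top 0.0443 w 0.0098..0.0285 15
  t 0.055 h top 0.0105 w -0.0102..0.0039 14
  t 0.075 h top 0.0100 w -0.0104..0.0077 58
  t 0.106 h top 0.0440 w -0.0239..0.0268 82
  t 0.130 h top 0.0443 w -0.0280..0.0295 49
```

View pics/z7_side.png

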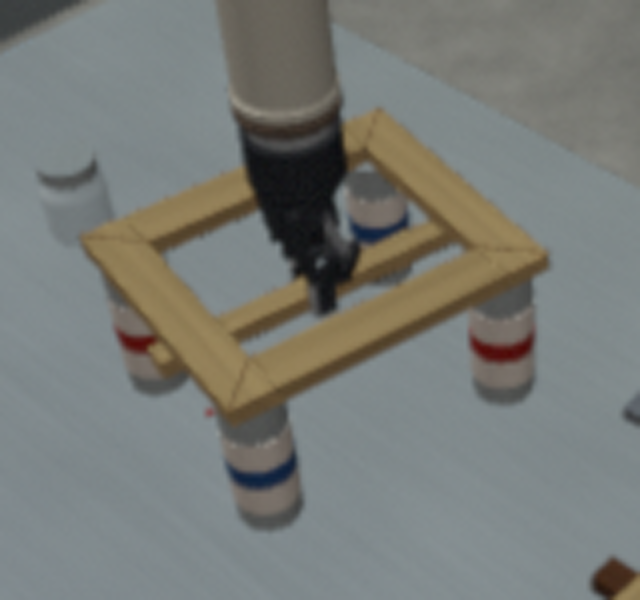

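View pics/z7_top.png

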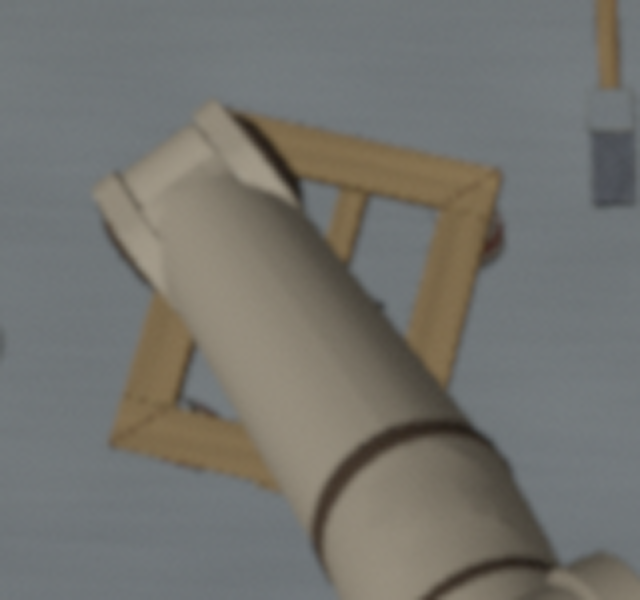

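The brace is level under the frame, centred within about 2 mm, with its top about 18 mm below the rails. I raise it 3 mm, shift it 2 mm lengthwise, let it settle and hand in.

play_rows --pt "-0.004 0 0.003 0 0 0" --pt "-0.007 0 0.006 0 0 0" --pt "-0.007 0 0.006 0 0 0" --pt "-0.007 0 0.006 0 0 0" --pt "-0.007 0 0.006 0 0 0" --pt "-0.007 0 0.006 0 0 0" --pt "-0.007 0 0.006 0 0 0" --pt "-0.007 0 0.006 0 0 0"

```text
time: 11.12
position: [0.5773, 0.2285, 0.0901]
ee_rot: [0.067, 0.704, -0.069, 0.703]
wrist_force: [-0.6, -0.3, -0.6]
grip_width: 0.24
```

Run:
```python
from plan import *
info(); print(robot.sense()['qd'].round(4))
snap('side','side8');snap('top','top8'); barcheck('8')
for n in('side','top'):
    a=cv2.imread(f'pics/{n}0.png').astype(int);b=cv2.imread(f'pics/{n}8.png').astype(int)
    for nm,p in dict(jar=[.557,.547,.04],can=[.578,-.519,.04],braceC=[.483,-.128,.038],braceA=[.493,-.197,.038],brush=[.76,.0,.01]).items():
        u,v=w2p(n,[p])[0].astype(int); print(n,nm,(u,v),abs(a-b)[v-12:v+12,u-12:u+12].mean().round(2))
```

```text
t 11.1167 grasp in frame [0.0006 0.0011 0.1051] tilt(z of tool z) 0.05 yaw -11.04 F [-0.6 -0.3 -0.6] w 0.24011497990467937 q [-0.06  0.63 -0.49  1.73  0.37  0.88  0.67]
[-0.0002 -0.0007  0.0013  0.0008  0.0003  0.0003 -0.0002]
side 735 t [-0.1399  0.1371] pix-extent t -0.141 0.141
  t -0.133 h top 0.0430 w -0.0275..0.0270 130
  t -0.110 h top 0.0438 w -0.0284..0.0271 80
  t -0.074 h top 0.0090 w -0.0137..0.0072 59
  t -0.045 h top 0.0086 w -0.0132..0.0083 69
  t -0.019 h top 0.0087 w -0.0135..0.0090 58
  t 0.022 h top 0.0003 w -0.0132..-0.0101 7
  t 0.047 h top 0.0079 w -0.0136..0.0053 57
  t 0.075 h top 0.0087 w -0.0135..0.0075 65
  t 0.106 h top 0.0429 w -0.0278..0.0263 144
  t 0.129 h top 0.0438 w -0.0281..0.0287 66
top 374 t [-0.1381  0.1365] pix-extent t -0.139 0.138
  t -0.130 h top 0.0442 w -0.0069..0.0294 62
  t -0.111 h top 0.0438 w 0.0105..0.0290 26
  t 0.056 h top 0.0102 w -0.0100..0.0043 12
  t 0.074 h top 0.0094 w -0.0103..0.0075 58
  t 0.106 h top 0.0434 w -0.0265..0.0249 134
  t 0.129 h top 0.0438 w -0.0280..0.0262 82
side jar (np.int64(207), np.int64(138)) 2.29
side can (np.int64(480), np.int64(318)) 2.37
side braceC (np.int64(332), np.int64(253)) 2.32
side braceA (np.int64(354), np.int64(265)) 2.38
side brush (np.int64(359), np.int64(186)) 2.18
top jar (np.int64(158), np.int64(204)) 0.68
top can (np.int64(476), np.int64(210)) 0.6
top braceC (np.int64(358), np.int64(234)) 0.67
top braceA (np.int64(379), np.int64(232)) 0.64
top brush (np.int64(323), np.int64(155)) 0.67
```

```bash
python3 -c "
from h import *
print(ticket.finish_job())"
```

```text
the job is handed in; nothing more can be done
None
```

I picked the 280 mm brace, tilted it about 36° and passed it end first down through the frame's opening. I levelled it underneath and handed the job in at about 11 s with the gripper still holding it. No verdict came back.

**Last checks before hand-in:**
- **Position:** the brace's middle was within about 1 mm lengthwise and 3 mm sideways of the opening's centre.
- **Height:** its middle was about 105 mm above the table, so its top was about 16 mm below the rails.
- **Angle:** it was level within 0.1° by the tool pose, and along the frame within about 0.1° of the measured frame direction (itself good to about 0.3°).
- **Contact:** the force at the wrist was under 1 N, so there was no sign of the brace touching the frame. The arm was still and the grip had not slipped.
- **Other objects:** the other two braces, the jar, the paint can and the brush looked unchanged in both cameras.

**Small disagreements:**
- The brace sat about 4 mm nearer the fingertips than the nominal grasp point, and I corrected for that.
- The two cameras differed by 1 to 2 mm on the brace's height and sideways position, within their calibration.
- In the last pictures the frame and arm partly hid the brace's ends, so their alignment rests on the tool pose and the earlier clear views.

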